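# Reset the tripped bench power unit

### The arm

A 6-joint arm with a two-finger parallel gripper is mounted at the origin on the work surface. World frame = base frame: x ahead of the robot, y to its left, z up, the work surface at z = 0. Lengths are in m, angles in rad, forces in N, time in s.
With the tool pointing down it reaches from about 0.35 to 0.775 m from the base axis. Payload 5.5 kg.
Tool frame: the origin (TCP) lies midway between the tips of the shut fingers; the grasp point (between the pads) lies 19 mm behind it (env.tcp_to_grasp is the distance from the TCP to the grasp point, in m); z points along the fingers, y is the direction in which the jaws open and shut (so a half turn about z gives the same grasp; the last joint's range is limited). The gripper opens to 85 mm and grips with 20 to 120 N. Pads are 22 mm wide; open, the fingers measure 114 mm over their backs; the gripper's body (76 mm by 85 mm) begins 54 mm behind the grasp point. The pads swing forward as they close: fully open they stand 13 mm farther back than shut.
Start: joints at [-0.14, 0.313, 0.046, 1.304, 0, 1.431], TCP at [0.575, -0, 0.231] pointing down, gripper open.
Joint ranges: [-2.76, 2.76], [-0.86, 1.69], [-1.03, 1.26], [-2.2, 2.34], [-1.47, 1.5], [-3.14, 3.14]. Speed limits (rad/s): [2.57, 2.57, 3.14, 3.14, 3.14, 3.14].

### API

Orientations are given as a unit quaternion [w, x, y, z].
In Python, from workcell import get_state, viewer, hand_in, finder, env gives the robot as it stands.
- The arm moves only by the tool arm_command, never from a script. Its argument "motion" is a list of rows, each an object of numbers: "x", "y", "z": the shift along the tool's x, y, z in mm; "rx", "ry", "rz": the turn, a rotation vector about the tool's x, y, z in degrees; "hand": the closure, from -1 (fully open) to 1 (shut). A call has 1 to 10 rows; each row is the pose to reach, as a shift and turn from the pose commanded when the call began, along the tool's axes at that moment; what a row does not reach only later rows make up. A row lasts 1/8 s, in which the tool goes at most 62.5 mm and 10.7 degrees, less where a joint would pass 70% of its speed; a pose out of reach is approached as far as the arm can. A call with a gripper value outside its range is refused whole. The fingers move at their own pace and stop on an object; "force" is the grip in N (left out, the last holds). Time passes only in rows, so rows that repeat a pose let the fingers close. It gives the time, the measured TCP pose, the force and the opening at its end, in the units of the state.
- get_state(): the state, without advancing time (a new reading comes with each control period).
- viewer.read_camera(name): name is "scene" or "side" or "wrist"; returns a dict with "image" (400x640x3 uint8, red, green, blue), "z_map" (400x640 float32, m along the optical axis (not along the pixel's ray), 0 where there is no reading), "intrinsics" (3x3 intrinsics, pixels), "rvec" (rotation vector, rad) and "tvec" (3), from world to camera coordinates, as OpenCV has them. Camera axes: x right, y down, z forward; pixel columns grow to the right and rows downward; lengths in m; the calibration is good to about 2 mm. A picture is of the moment at which its call begins.
- hand_in(): hands the job in, once; it reports no verdict.
Trained networks look in a picture, given as the dict that the camera call returned (one of the last four; its "shot" number tells which), for a name from the list of things; names that differ only in an ending like _2 or _b are one class to them, and where a whole thing is asked for, a point or a joint stands for the part that bears it (a point fixed in the world has none). Each returns a list of dicts, best first, with "score" (0 to 1); they miss things now and then, are a little off and sometimes report something else, mostly with a low value. They report only what shows in the picture. A call takes as long as a camera call. They do not tell look-alikes from the thing itself.
- finder.find_in(picture, query): "at" ([column, row] in pixels, amid what is visible of it).
- finder.masks_of(picture, query): "region" (400x640 bool, what is visible of it) and "at" ([column, row] in pixels, amid what is visible of it).
The state is a dict: "clock": time; "joint_pos": joint angles; "qvel": joint speeds; "tau": joint torques, N m; "tcp_pos": TCP position; "orientation": TCP orientation; "wrist_force": force on the tool from outside, world axes, zero at the start; "ft_torque": the same for the moment, N m; "finger_gap": finger opening in m.
Only numpy, scipy, OpenCV 4.12 (cv2) and the standard library are available. Lean on these libraries where they do the work, as an engineer would, in place of code of your own. Each camera call takes 0.05 s, during which the arm holds its last target.

### The job

The desk power unit (the white box with two round sockets) has tripped. With the fingertips, push its shutter fully open by the ridge, reach down into the well to press the sunken reset key all the way down for a moment and let it come up again, then push the shutter fully closed. Do not lift, tip or shove the unit away from its place, and leave the similar network unit (three small square jacks), the dish, the jar and the weight alone.

Things in the scene. Friction and masses are not known exactly. Their poses are not given: they have to be found in the camera images.
- power_unit: power service unit, 130 mm (its x) by 200 mm (its y) by 60 mm high, white, standing loose on rubber feet, 2.2 kg (slides if shoved with more than about 12 N). Origin: centre of the underside; z up, x across, y along its length from the well end (-y) to the outlet end (+y). Recognised by two round three-pin sockets on top at the +y end. This is the one to reset.
- power_well (a point): centre of the power unit's well mouth, level with the casing top (60 mm above the table), at y = -45 mm of the unit; axes as the unit. The well is a 46 x 46 mm square hole with upright walls, hidden under the shutter while that is closed. In its middle stands a round reset key, 30 mm across, its top sunk 18 mm below the mouth; the well's floor lies 30 mm below the mouth.
- power_key (a joint): travel of the power unit's sunken reset key, straight down, m: 0 = up, 0.007 = fully down. Spring-returned: 1 N to start it, 4 N fully down.
- power_shutter (a joint): slide of the power unit's grey shutter along the unit's +y, m: 0 = closed over the well, 0.056 = fully open (stop at both ends). A plate 60 mm (x) by 56 mm (y), its upper face 4 mm above the casing top, between two low guide rails (inner faces 64 mm apart, 7 mm above the casing top). Moves with about 1.5 N and stays where it is left.
- power_ridge (a point): middle of the power shutter's push ridge, at its top edge; moves with the shutter, axes as the unit. The ridge runs across the shutter (50 mm along x), is 8 mm thick (y) and its top stands 14 mm above the plate, 78 mm above the table; it is 12 mm towards +y from the shutter's middle.
- network_unit: network service unit, 130 mm (its x) by 200 mm (its y) by 60 mm high, white, standing loose on rubber feet, 2.2 kg (slides if shoved with more than about 12 N). Origin: centre of the underside; z up, x across, y along its length from the well end (-y) to the outlet end (+y). Recognised by three small square jacks in a row on top at the +y end. Same casing, shutter, well and key; not to be operated.
- network_well (a point): centre of the network unit's well mouth, level with the casing top (60 mm above the table), at y = -45 mm of the unit; axes as the unit. The well is a 46 x 46 mm square hole with upright walls, hidden under the shutter while that is closed. In its middle stands a round reset key, 30 mm across, its top sunk 18 mm below the mouth; the well's floor lies 30 mm below the mouth.
- network_key (a joint): travel of the network unit's sunken reset key, straight down, m: 0 = up, 0.007 = fully down. Spring-returned: 1 N to start it, 4 N fully down.
- network_shutter (a joint): slide of the network unit's grey shutter along the unit's +y, m: 0 = closed over the well, 0.056 = fully open (stop at both ends). A plate 60 mm (x) by 56 mm (y), its upper face 4 mm above the casing top, between two low guide rails (inner faces 64 mm apart, 7 mm above the casing top). Moves with about 1.5 N and stays where it is left.
- network_ridge (a point): middle of the network shutter's push ridge, at its top edge; moves with the shutter, axes as the unit. The ridge runs across the shutter (50 mm along x), is 8 mm thick (y) and its top stands 14 mm above the plate, 78 mm above the table; it is 12 mm towards +y from the shutter's middle.
- dish: shallow round glass dish, 80 mm across, 18 mm high, loose; origin at the centre of its underside
- paste_jar: small closed glass jar with white cap, 48 mm across, 55 mm high, loose, between the units; origin at the centre of its underside
- weight: round steel press weight with a small knob, 60 mm across, 58 mm high, 0.5 kg, loose; origin at the centre of its underside
Mind the look-alikes: they are no part of the job. Leave any blue or brown look-alike of the power_unit alone.

How it is judged:
On the way, in this order (a step that is already met when the one before it is completed fails the run):
1. the power unit's shutter is pushed fully open (at least 50 of 56 mm) (value of joint power_shutter above 0.05 m), for 0.1 s.
2. the power unit's reset key is pressed down (at least 5.5 of 7 mm) for 0.1 s (value of joint power_key above 0.0055 m), for 0.1 s.
At the end, for the whole second after the job is handed in: The power unit's shutter is closed to within 4 mm, its key is up (within 1.5 mm), and the unit stands flat and at rest within 25 mm of where it was (value of joint power_shutter below 0.004 m and value of joint power_key below 0.0015 m and distance of power_unit from where it was at the start of the episode below 0.025 m and angle between power_unit's own z axis and vertical below 0.05 rad and linear speed of power_unit below 0.01 m/s); the robot touches nothing.
It fails at once if the power unit is lifted, tipped (0.15 rad) or shoved more than 25 mm (distance of power_unit from where it was at the start of the episode above 0.025 m or height (world z) of power_unit above 0.01 m or angle between power_unit's own z axis and vertical above 0.15 rad).
It fails at once if the network unit is moved (15 mm) or its shutter (open past 22 mm) or key (2 mm) worked (distance of network_unit from where it was at the start of the episode above 0.015 m or value of joint network_shutter above 0.022 m or value of joint network_key above 0.002 m).
It fails at once if the dish, jar or weight is moved more than 15 mm or lifted (distance of any of dish, paste_jar, weight from where it was at the start of the episode above 0.015 m).
It also fails if it takes over 45 s, if anything falls off the work surface, if the arm or the gripper's body presses on something with over 40 N, if the wrist force passes 120 N, or if a joint passes its speed limit or range.

## Working session

There is one attempt and no reset: what is moved stays moved. The work goes in short steps, Python scripts to look and compute and a tool call to move; the robot and the scene stay as the last step left them, time stands still between calls to the robot, and variables do not carry over. Pictures are saved under pics/ and viewed, and the job is handed in when it is done.

Besides the shell and the picture viewer there is one more tool, called after "Emit:" by a JSON object that holds its "method" and its "body", one argument or row to a line. arm_command: Moves the arm, as the interface text tells. Its arguments: {"type":"object","properties":{"motion":{"type":"array","items":{"type":"object","properties":{"x":{"type":"number"},"y":{"type":"number"},"z":{"type":"number"},"rx":{"type":"number"},"ry":{"type":"number"},"rz":{"type":"number"},"hand":{"type":"number"}}}},"force":{"type":"number"}},"required":["motion"]}

```bash
mkdir -p pics; cat > h.py <<'E'
import numpy as np, cv2
from workcell import get_state, viewer, hand_in, finder, env
def shot(n,f):
    p=viewer.read_camera(n); cv2.imwrite(f'pics/{f}.png',p['image'][:,:,::-1]); return p
def world(p,u,v,z=None):
    K=p['intrinsics'];R=cv2.Rodrigues(np.array(p['rvec'],float))[0];t=np.array(p['tvec']).ravel()
    r=np.linalg.inv(K)@np.array([u,v,1.]);C=-R.T@t;d=R.T@r
    if z is None: return C+d*p['z_map'][int(round(v)),int(round(u))]
    return C+d*(z-C[2])/d[2]
def proj(p,X):
    return cv2.projectPoints(np.array(X,float).reshape(-1,3),np.array(p['rvec'],float),np.array(p['tvec'],float),np.array(p['intrinsics'],float),None)[0].reshape(-1,2)
E
python3 - <<'E'
from h import *
for n in ['scene','side','wrist']:
    p=shot(n,n+'0')
    for q in ['power_unit','network_unit','power_ridge','power_shutter','dish','paste_jar','weight']:
        for d in finder.find_in(p,q)[:4]:
            print(n,q,round(d['score'],2),np.round(d['at']),np.round(world(p,*d['at']),3))
s=get_state();print(s['clock'],s['tcp_pos'],s['orientation'],s['finger_gap'])
E
```

```text
scene power_unit 0.75 [219. 246.] [ 0.552 -0.224  0.062]
scene power_unit 0.66 [392. 108.] [0.299 0.225 0.061]
scene network_unit 0.61 [414. 190.] [0.53  0.187 0.06 ]
scene power_ridge 0.8 [379. 112.] [0.305 0.19  0.063]
scene power_ridge 0.71 [197. 245.] [ 0.541 -0.265  0.065]
scene power_ridge 0.7 [170. 143.] [ 0.272 -0.298  0.064]
scene power_ridge 0.43 [317. 184.] [0.43  0.005 0.008]
scene power_shutter 0.97 [169. 144.] [ 0.272 -0.301  0.063]
scene power_shutter 0.83 [198. 246.] [ 0.542 -0.264  0.063]
scene power_shutter 0.78 [380. 109.] [0.298 0.195 0.065]
scene dish 0.72 [318. 182.] [0.423 0.008 0.003]
scene paste_jar 0.79 [330. 230.] [ 0.57  -0.005  0.055]
side power_unit 0.88 [421. 165.] [ 0.254 -0.204  0.059]
side power_unit 0.66 [324. 169.] [ 0.519 -0.172  0.057]
side power_unit 0.6 [424. 309.] [0.266 0.246 0.06 ]
side network_unit 0.93 [310. 294.] [0.515 0.228 0.058]
side power_ridge 0.84 [413. 145.] [ 0.273 -0.273  0.07 ]
side power_ridge 0.63 [327. 152.] [ 0.515 -0.237  0.059]
side power_ridge 0.59 [408. 286.] [0.301 0.201 0.076]
side power_shutter 0.66 [411. 144.] [ 0.2
[... 321 characters left out ...]
0.327 0.129 0.038]
wrist power_unit 0.6 [282. 340.] [ 0.534 -0.176  0.06 ]
wrist power_unit 0.56 [ 41. 335.] [ 0.277 -0.17   0.06 ]
wrist network_unit 0.86 [246.  34.] [0.516 0.12  0.06 ]
wrist power_ridge 0.64 [297. 389.] [ 0.549 -0.241  0.064]
wrist power_shutter 0.9 [299. 392.] [ 0.551 -0.239  0.068]
wrist power_shutter 0.3 [279. 341.] [ 0.53  -0.178  0.06 ]
wrist dish 0.9 [178. 163.] [0.425 0.004 0.006]
wrist dish 0.65 [243.  13.] [0.515 0.135 0.064]
wrist paste_jar 0.72 [304. 172.] [0.56  0.007 0.055]
wrist weight 0.89 [478. 182.] [ 0.727 -0.008  0.039]
1.2 [ 5.75039738e-01 -2.21386077e-05  2.31321198e-01] [3.78546193e-05 7.07101438e-01 7.07112122e-01 3.75075119e-05] 0.08548027566853324
```

View pics/scene0.png

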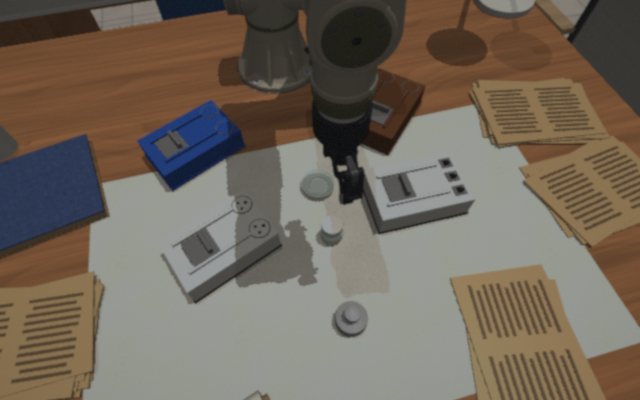

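View pics/wrist0.png

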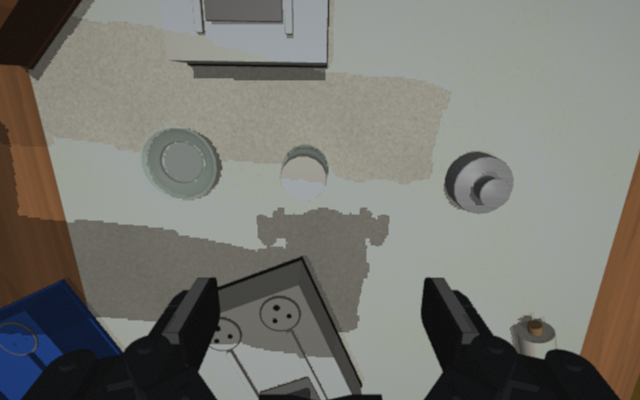

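View pics/side0.png

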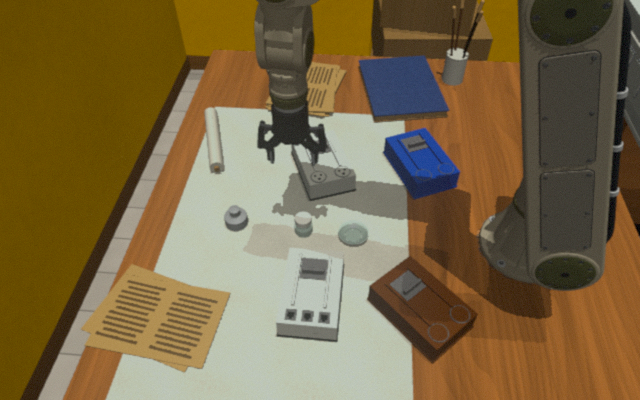

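```bash
cat >> h.py <<'E'
def cloud(p):
    K=p['intrinsics'];R=cv2.Rodrigues(np.array(p['rvec'],float))[0];t=np.array(p['tvec']).ravel()
    v,u=np.mgrid[:400,:640];z=p['z_map'].astype(float)
    P=np.stack([(u-K[0,2])/K[0,0]*z,(v-K[1,2])/K[1,1]*z,z],-1)
    W=(P-t)@R; W[z<=0]=np.nan; return W
E
python3 - <<'E'
from h import *
p=shot('scene','scene1')
a=p['image'][140:320,120:320];cv2.imwrite('pics/crop1.png',cv2.resize(a[:,:,::-1],(800,720),interpolation=cv2.INTER_CUBIC)[:600])
W=cloud(p)
ok=(np.abs(W[...,2]-.06)<.006)
m=np.zeros((400,640),np.uint8);m[185:300,155:290]=ok[185:300,155:290]
n,l,st,c=cv2.connectedComponentsWithStats(m);k=1+np.argmax(st[1:,4]);print(st[k])
reg=l==k
pts=W[reg];r=cv2.minAreaRect(pts[:,:2].astype(np.float32)*1000);print(r,np.median(pts[:,2]))
for uv in [(242,204),(259,228)]: print(world(p,*uv,.06))
rid=W[185:300,155:290].reshape(-1,3);rid=rid[(rid[:,2]>.07)&(rid[:,2]<.085)];print(len(rid),rid.mean(0),rid.max(0))
for q in ['power_unit']:
  for d in finder.masks_of(p,q): print(d['score'],d['at'])
E
```

```text
[ 157  189  122  105 5660]
((530.8773193359375, -223.86480712890625), (132.24618530273438, 200.42507934570312), 22.002704620361328) 0.0608242921647193
[ 0.46948595 -0.16610836  0.06      ]
[ 0.53312485 -0.14217108  0.06      ]
115 [ 0.54208429 -0.24678707  0.07833312] [ 0.57813303 -0.20334365  0.08185271]
0.74 [193.5, 142.2]
0.67 [391.4, 108.4]
0.62 [217.5, 244.9]
```

View pics/crop1.png

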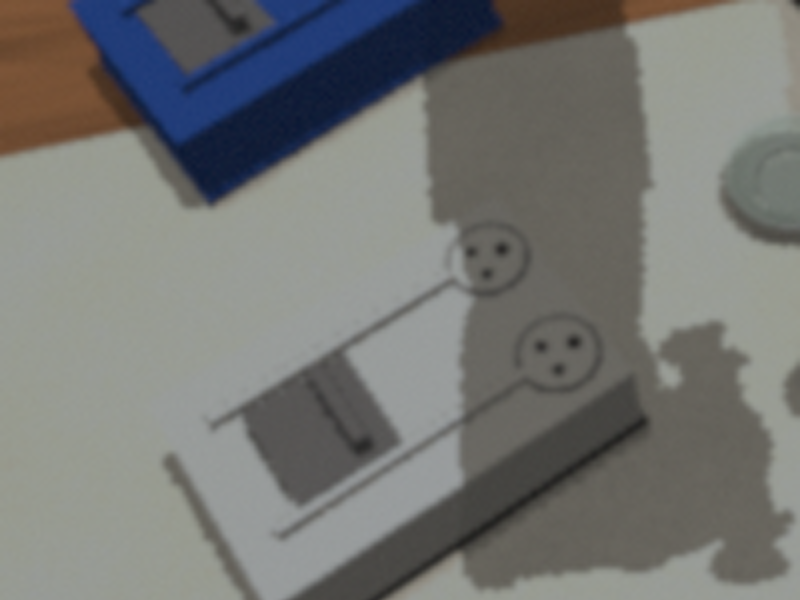

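The target is the white unit at scene px (222,245): it has two round sockets at (242,204) and (259,228), and its shutter is closed. The others are the white unit with square jacks at (415,190), the blue one at (190,142) and the brown one at (392,108), and none of these fit. The fitted top measures 132x200 mm at z=0.061, which matches. I'll move above it with the fingers shut.

Emit:
{"method": "arm_command", "body": {
  "motion": [
    {"x": -60, "y": -5, "rz": -5, "hand": 1},
    {"x": -120, "y": -10, "rz": -10, "hand": 1},
    {"x": -180, "y": -15, "rz": -15, "hand": 1},
    {"x": -240, "y": -20, "rz": -20, "hand": 1},
    {"x": -280, "y": -21.5, "rz": -22, "hand": 1},
    {"x": -280, "y": -21.5, "rz": -22, "hand": 1},
    {"x": -280, "y": -21.5, "rz": -22, "hand": 1}
  ],
  "force": 20
}}

```text
invalid input at $.motion[0]: expected keys x, y, z, rx, ry, rz, hand
```

```bash
cat > chk.py <<'E'
from h import *
import sys
def draw(p,C=(.531,-.224),th=22.0,s=0):
    im=p['image'][:,:,::-1].copy()
    a=np.deg2rad(th);X=np.array([np.cos(a),np.sin(a)]);Y=np.array([-np.sin(a),np.cos(a)])
    def poly(pts,z,col):
        w=[np.r_[np.array(C)+x*X/1000+y*Y/1000,z] for x,y in pts]
        cv2.polylines(im,[np.round(proj(p,w)).astype(int).reshape(-1,1,2)],True,col,1)
    poly([(-65,-100),(65,-100),(65,100),(-65,100)],.06,(0,0,255))
    poly([(-30,-73+s),(30,-73+s),(30,-17+s),(-30,-17+s)],.064,(0,255,0))
    poly([(-25,-37+s),(25,-37+s),(25,-29+s),(-25,-29+s)],.078,(255,0,255))
    return im
E
python3 - <<'E'
from chk import *
for n in ['wrist','scene']:
    p=shot(n,n+'2'); im=draw(p)
    cv2.imwrite(f'pics/{n}2o.png',im if n=='wrist' else cv2.resize(im[160:310,120:320],(800,600)))
s=get_state();print(s['clock'],s['tcp_pos'],s['orientation'],s['finger_gap'],s['wrist_force'])
E
```

```text
1.4 [ 5.75052283e-01 -2.12315734e-05  2.31337416e-01] [5.57100278e-05 7.07114636e-01 7.07098923e-01 3.47683000e-05] 0.08558266127662308 [-1.17796308 -0.62555784  0.21079853]
```

View pics/wrist2o.png

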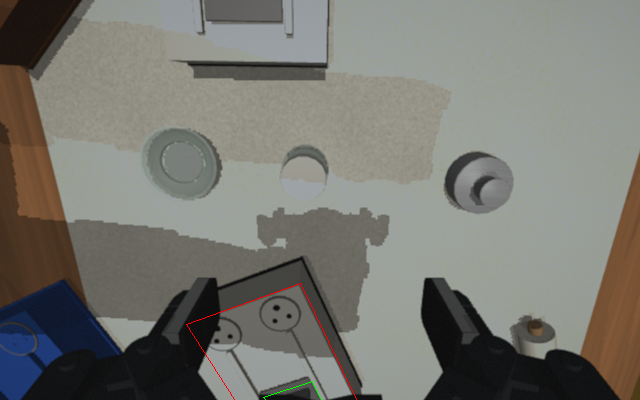

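View pics/scene2o.png

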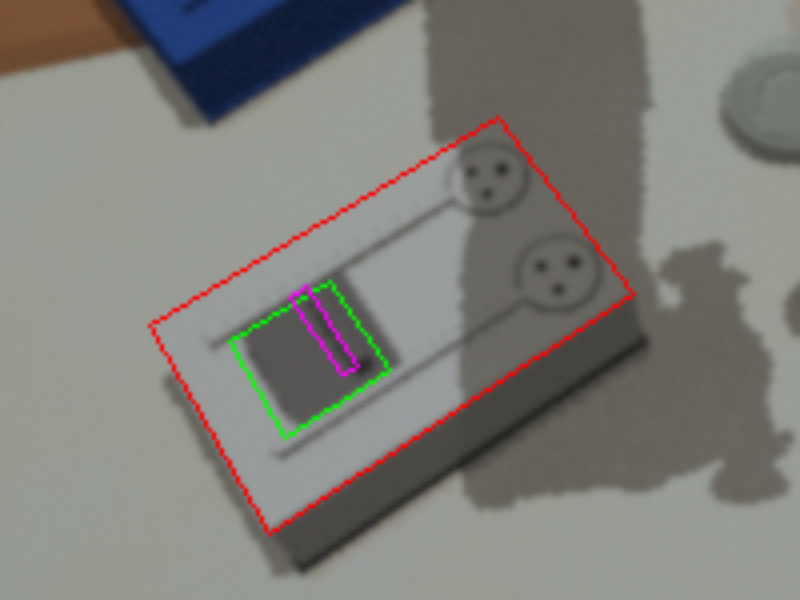

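The move call needs every key in each row, so I'm resending it with all of them.

Emit:
{"method": "arm_command", "body": {
  "motion": [
    {"x": -60, "y": -5, "z": 0, "rx": 0, "ry": 0, "rz": -5, "hand": 1},
    {"x": -120, "y": -10, "z": 0, "rx": 0, "ry": 0, "rz": -10, "hand": 1},
    {"x": -180, "y": -15, "z": 0, "rx": 0, "ry": 0, "rz": -15, "hand": 1},
    {"x": -240, "y": -20, "z": 0, "rx": 0, "ry": 0, "rz": -20, "hand": 1},
    {"x": -280, "y": -21.5, "z": 0, "rx": 0, "ry": 0, "rz": -22, "hand": 1},
    {"x": -280, "y": -21.5, "z": 0, "rx": 0, "ry": 0, "rz": -22, "hand": 1},
    {"x": -280, "y": -21.5, "z": 0, "rx": 0, "ry": 0, "rz": -22, "hand": 1}
  ],
  "force": 20
}}

```text
clock: 2.28
tcp_pos: [0.5534, -0.2796, 0.2311]
orientation: [-0.0, 0.559, 0.829, 0.0]
wrist_force: [-0.9, 0.5, -0.2]
finger_gap: 0.0
```

```bash
python3 - <<'E'
from chk import *
for n in ['wrist','scene']:
    p=shot(n,n+'3'); im=draw(p)
    cv2.imwrite(f'pics/{n}3o.png',im if n=='wrist' else cv2.resize(im[160:310,120:320],(800,600)))
s=get_state();print(s['clock'],s['tcp_pos'],s['orientation'],s['finger_gap'],s['wrist_force'])
E
```

```text
2.375 [ 0.55365678 -0.27874946  0.23142707] [-1.06131175e-04  5.58676632e-01  8.29385550e-01  1.33826806e-04] -3.242836660249467e-05 [ 0.11486756 -0.34180201 -0.33462081]
```

View pics/wrist3o.png

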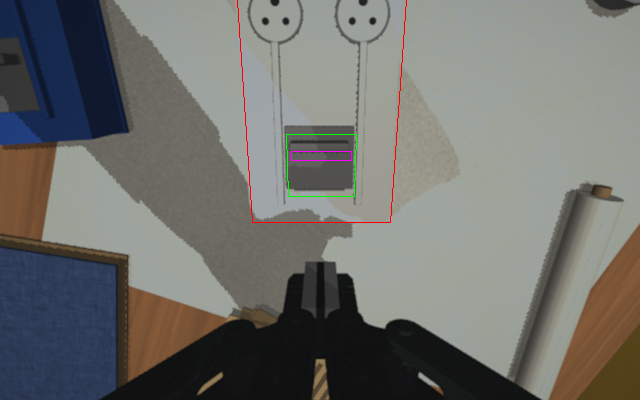

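View pics/scene3o.png

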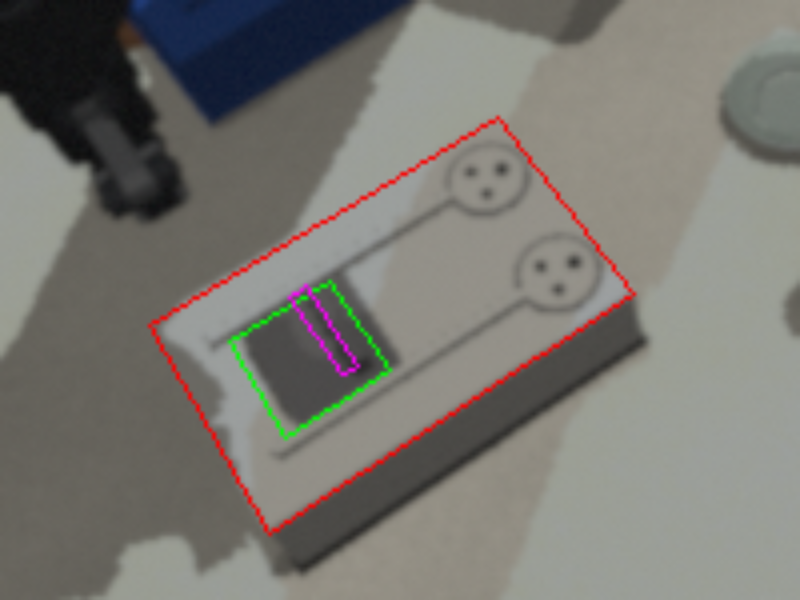

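The overlay agrees with the casing. The shutter starts about 7 mm open. I'll descend behind the ridge.

Emit:
{"method": "arm_command", "body": {
  "motion": [
    {"x": 0, "y": 0, "z": 50, "rx": 0, "ry": 0, "rz": 0, "hand": 1},
    {"x": 0, "y": 0, "z": 100, "rx": 0, "ry": 0, "rz": 0, "hand": 1},
    {"x": 0, "y": 0, "z": 140, "rx": 0, "ry": 0, "rz": 0, "hand": 1},
    {"x": 0, "y": 0, "z": 160, "rx": 0, "ry": 0, "rz": 0, "hand": 1},
    {"x": 0, "y": 0, "z": 161, "rx": 0, "ry": 0, "rz": 0, "hand": 1}
  ]
}}

```text
clock: 3.0
tcp_pos: [0.5526, -0.2777, 0.0688]
orientation: [-0.002, 0.558, 0.83, 0.0]
wrist_force: [0.0, 0.9, 0.5]
finger_gap: -0.0
```

```bash
python3 - <<'E'
from chk import *
for n in ['wrist','side']:
    p=shot(n,n+'4'); im=draw(p,s=7)
    cv2.imwrite(f'pics/{n}4o.png',im if n=='wrist' else cv2.resize(im[100:220,240:400],(800,600)))
E
```

```text
(no output)
```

View pics/wrist4o.png

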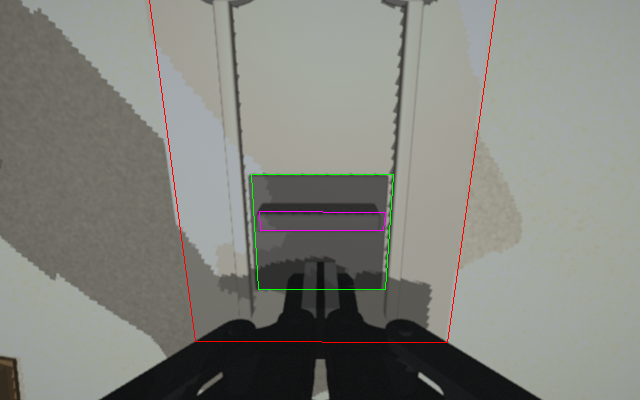

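View pics/side4o.png

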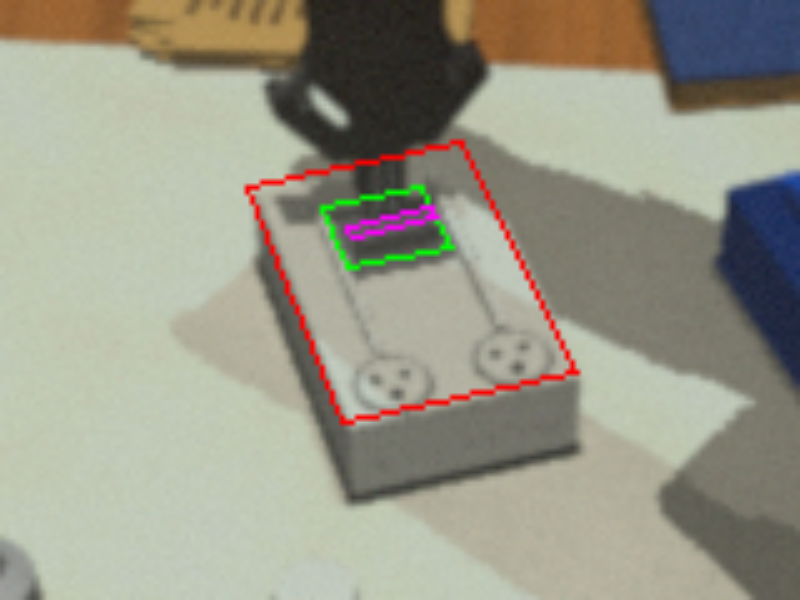

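Emit:
{"method": "arm_command", "body": {
  "motion": [
    {"x": 8, "y": 0, "z": 0, "rx": 0, "ry": 0, "rz": 0, "hand": 1},
    {"x": 15, "y": 0, "z": 0, "rx": 0, "ry": 0, "rz": 0, "hand": 1},
    {"x": 22, "y": 0, "z": 0, "rx": 0, "ry": 0, "rz": 0, "hand": 1},
    {"x": 29, "y": 0, "z": 0, "rx": 0, "ry": 0, "rz": 0, "hand": 1},
    {"x": 36, "y": 0, "z": 0, "rx": 0, "ry": 0, "rz": 0, "hand": 1},
    {"x": 43, "y": 0, "z": 0, "rx": 0, "ry": 0, "rz": 0, "hand": 1},
    {"x": 50, "y": 0, "z": 0, "rx": 0, "ry": 0, "rz": 0, "hand": 1},
    {"x": 56, "y": 0, "z": 0, "rx": 0, "ry": 0, "rz": 0, "hand": 1},
    {"x": 61, "y": 0, "z": 0, "rx": 0, "ry": 0, "rz": 0, "hand": 1},
    {"x": 62, "y": 0, "z": 0, "rx": 0, "ry": 0, "rz": 0, "hand": 1}
  ]
}}

```text
clock: 4.35
tcp_pos: [0.5302, -0.2221, 0.0703]
orientation: [-0.0, 0.559, 0.829, 0.0]
wrist_force: [0.7, -0.7, 0.6]
finger_gap: -0.0001
```

```bash
cat > look.py <<'E'
from chk import *
k=sys.argv[1];s=float(sys.argv[2])
for n in ['wrist','scene']:
    p=shot(n,n+k); im=draw(p,s=s)
    cv2.imwrite(f'pics/{n}{k}o.png',im if n=='wrist' else cv2.resize(im[160:310,120:320],(800,600)))
t=get_state();print(t['clock'],t['tcp_pos'],t['wrist_force'])
d=t['tcp_pos'][:2]-np.array([.531,-.224]);a=np.deg2rad(22);print('unit xy',d@[np.cos(a),np.sin(a)],d@[-np.sin(a),np.cos(a)])
E
python3 look.py 5 50
```

```text
4.45 [ 0.53001631 -0.22213937  0.07010701] [ 0.69945726 -0.62421347 -0.336479  ]
unit xy -0.00021505481891467785 0.0020936390155907457
```

View pics/wrist5o.png

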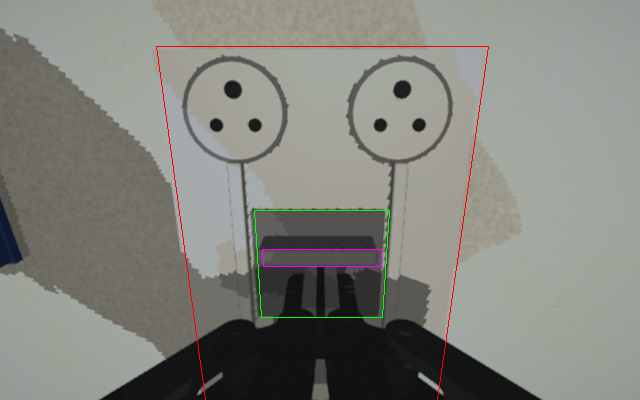

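View pics/scene5o.png

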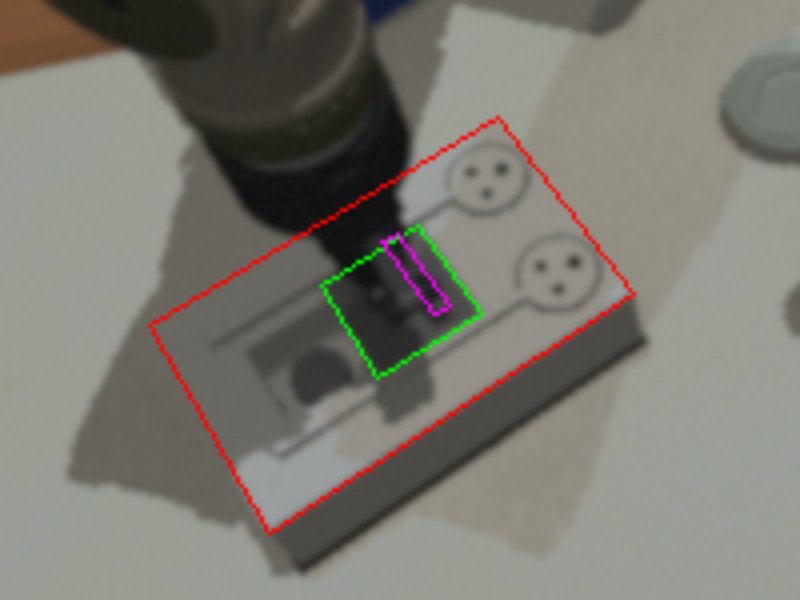

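Emit:
{"method": "arm_command", "body": {
  "motion": [
    {"x": 1.5, "y": 0, "z": 0, "rx": 0, "ry": 0, "rz": 0, "hand": 1},
    {"x": 3, "y": 0, "z": 0, "rx": 0, "ry": 0, "rz": 0, "hand": 1},
    {"x": 4, "y": 0, "z": 0, "rx": 0, "ry": 0, "rz": 0, "hand": 1},
    {"x": 4, "y": 0, "z": 0, "rx": 0, "ry": 0, "rz": 0, "hand": 1}
  ]
}}

```text
clock: 4.95
tcp_pos: [0.5286, -0.2187, 0.0702]
orientation: [-0.0, 0.559, 0.829, 0.0]
wrist_force: [1.0, -1.1, -1.8]
finger_gap: -0.0001
```

Emit:
{"method": "arm_command", "body": {
  "motion": [
    {"x": 1, "y": 0, "z": 0, "rx": 0, "ry": 0, "rz": 0, "hand": 1},
    {"x": 2, "y": 0, "z": 0, "rx": 0, "ry": 0, "rz": 0, "hand": 1},
    {"x": 2, "y": 0, "z": 0, "rx": 0, "ry": 0, "rz": 0, "hand": 1}
  ]
}}

```text
clock: 5.32
tcp_pos: [0.5282, -0.2175, 0.0703]
orientation: [0.0, 0.559, 0.829, -0.0]
wrist_force: [1.2, -4.7, -3.6]
finger_gap: 0.0
```

```bash
python3 look.py 6 56
```

```text
5.425 [ 0.52820406 -0.21750712  0.07029321] [ 0.14877722 -4.51740027 -2.68090099]
unit xy -0.00016007788727386523 0.007067474690830691
```

View pics/wrist6o.png

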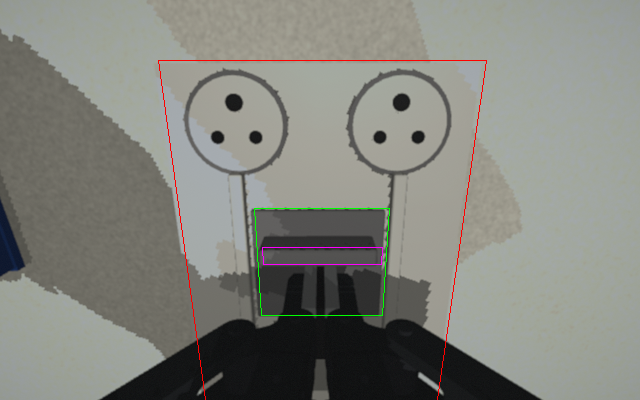

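View pics/scene6o.png

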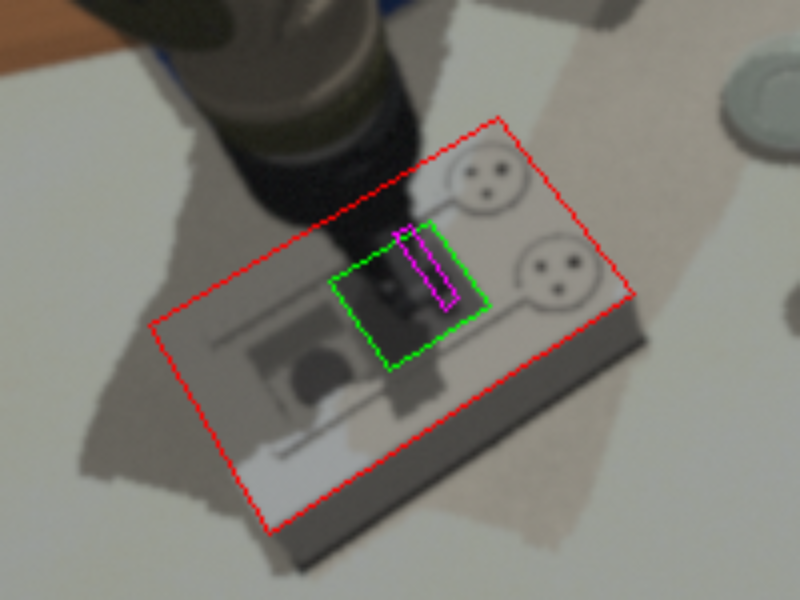

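The stop is reached: 5 N at TCP y=+7 mm, where I predicted +8. Next I back off, lift and go over the well.

Emit:
{"method": "arm_command", "body": {
  "motion": [
    {"x": -4, "y": 0, "z": 0, "rx": 0, "ry": 0, "rz": 0, "hand": 1},
    {"x": -6, "y": 0, "z": -15, "rx": 0, "ry": 0, "rz": 0, "hand": 1},
    {"x": -25, "y": 0, "z": -30, "rx": 0, "ry": 0, "rz": 0, "hand": 1},
    {"x": -45, "y": 0, "z": -30, "rx": 0, "ry": 0, "rz": 0, "hand": 1},
    {"x": -53, "y": 0, "z": -30, "rx": 0, "ry": 0, "rz": 0, "hand": 1},
    {"x": -53, "y": 0, "z": -30, "rx": 0, "ry": 0, "rz": 0, "hand": 1}
  ]
}}

```text
clock: 6.18
tcp_pos: [0.5479, -0.2661, 0.1005]
orientation: [-0.0, 0.559, 0.829, 0.0]
wrist_force: [-0.3, 0.1, 0.1]
finger_gap: -0.0003
```

```bash
python3 look.py 7 56; python3 - <<'E'
from chk import *
p=shot('side','side7');cv2.imwrite('pics/side7c.png',cv2.resize(p['image'][100:220,240:400,::-1],(800,600)))
E
```

```text
6.275 [ 0.54743424 -0.26531803  0.10016976] [-0.76891795 -0.29457723  0.27326895]
unit xy -0.00024044291363511364 -0.04446578940971043
```

View pics/wrist7o.png

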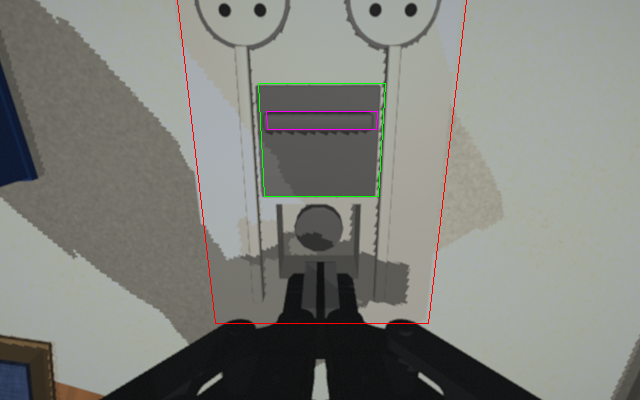

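View pics/scene7o.png

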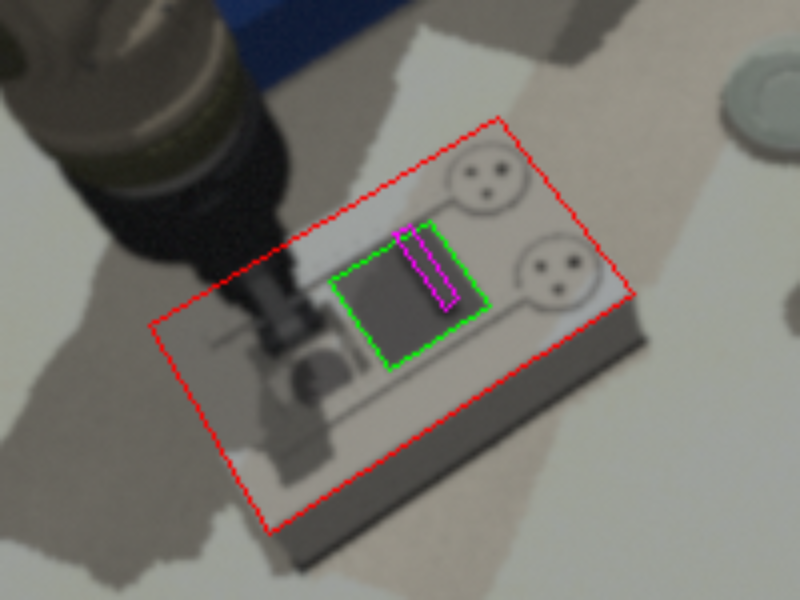

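View pics/side7c.png

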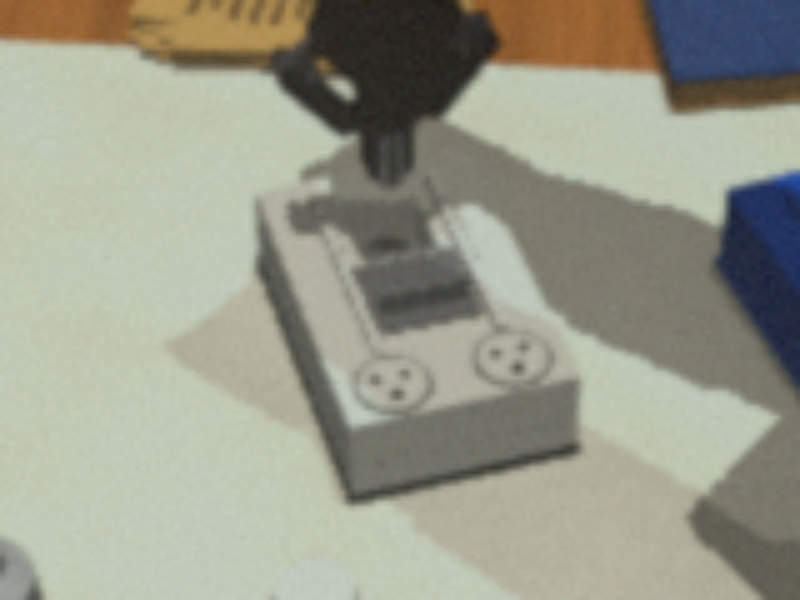

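The shutter is fully open, since the overlay at 56 mm matches. The fingertip is centred over the well, so I go down in stages.

Emit:
{"method": "arm_command", "body": {
  "motion": [
    {"x": 0, "y": 0, "z": 20, "rx": 0, "ry": 0, "rz": 0, "hand": 1},
    {"x": 0, "y": 0, "z": 35, "rx": 0, "ry": 0, "rz": 0, "hand": 1},
    {"x": 0, "y": 0, "z": 48, "rx": 0, "ry": 0, "rz": 0, "hand": 1},
    {"x": 0, "y": 0, "z": 53, "rx": 0, "ry": 0, "rz": 0, "hand": 1},
    {"x": 0, "y": 0, "z": 53, "rx": 0, "ry": 0, "rz": 0, "hand": 1}
  ]
}}

```text
clock: 6.95
tcp_pos: [0.5477, -0.2659, 0.047]
orientation: [-0.0, 0.559, 0.829, 0.0]
wrist_force: [1.0, 0.3, 0.1]
finger_gap: 0.0
```

Emit:
{"method": "arm_command", "body": {
  "motion": [
    {"x": 0, "y": 0, "z": 4, "rx": 0, "ry": 0, "rz": 0, "hand": 1},
    {"x": 0, "y": 0, "z": 7, "rx": 0, "ry": 0, "rz": 0, "hand": 1},
    {"x": 0, "y": 0, "z": 10, "rx": 0, "ry": 0, "rz": 0, "hand": 1},
    {"x": 0, "y": 0, "z": 12, "rx": 0, "ry": 0, "rz": 0, "hand": 1},
    {"x": 0, "y": 0, "z": 12, "rx": 0, "ry": 0, "rz": 0, "hand": 1}
  ]
}}

```text
clock: 7.58
tcp_pos: [0.5483, -0.2664, 0.0357]
orientation: [0.001, 0.559, 0.829, 0.0]
wrist_force: [0.1, -0.4, 4.0]
finger_gap: -0.0001
```

Emit:
{"method": "arm_command", "body": {
  "motion": [
    {"x": 0, "y": 0, "z": 1, "rx": 0, "ry": 0, "rz": 0, "hand": 1},
    {"x": 0, "y": 0, "z": 2, "rx": 0, "ry": 0, "rz": 0, "hand": 1},
    {"x": 0, "y": 0, "z": 2, "rx": 0, "ry": 0, "rz": 0, "hand": 1},
    {"x": 0, "y": 0, "z": 2, "rx": 0, "ry": 0, "rz": 0, "hand": 1}
  ]
}}

```text
clock: 8.07
tcp_pos: [0.5484, -0.2664, 0.0349]
orientation: [0.001, 0.559, 0.829, -0.0]
wrist_force: [-0.8, 0.0, 11.6]
finger_gap: 0.0001
```

The key is bottomed at z=34.9 mm with 11.6 N. Now I lift straight out, then cross over the ridge.

Emit:
{"method": "arm_command", "body": {
  "motion": [
    {"x": 0, "y": 0, "z": -10, "rx": 0, "ry": 0, "rz": 0, "hand": 1},
    {"x": 0, "y": 0, "z": -30, "rx": 0, "ry": 0, "rz": 0, "hand": 1},
    {"x": 0, "y": 0, "z": -55, "rx": 0, "ry": 0, "rz": 0, "hand": 1},
    {"x": 0, "y": 0, "z": -70, "rx": 0, "ry": 0, "rz": 0, "hand": 1},
    {"x": 25, "y": 0, "z": -70, "rx": 0, "ry": 0, "rz": 0, "hand": 1},
    {"x": 55, "y": 0, "z": -70, "rx": 0, "ry": 0, "rz": 0, "hand": 1},
    {"x": 85, "y": 0, "z": -70, "rx": 0, "ry": 0, "rz": 0, "hand": 1},
    {"x": 92, "y": 0, "z": -70, "rx": 0, "ry": 0, "rz": 0, "hand": 1},
    {"x": 92, "y": 0, "z": -70, "rx": 0, "ry": 0, "rz": 0, "hand": 1}
  ]
}}

```text
clock: 9.2
tcp_pos: [0.5135, -0.1808, 0.1033]
orientation: [0.0, 0.559, 0.829, -0.0]
wrist_force: [0.7, 0.1, -0.0]
finger_gap: 0.0002
```

```bash
python3 look.py 8 56
```

```text
9.3 [ 0.51406136 -0.18164626  0.10337895] [-0.02523328 -0.53483757  0.03260747]
unit xy 0.00016075792883956945 0.045615028803323326
```

View pics/scene8o.png

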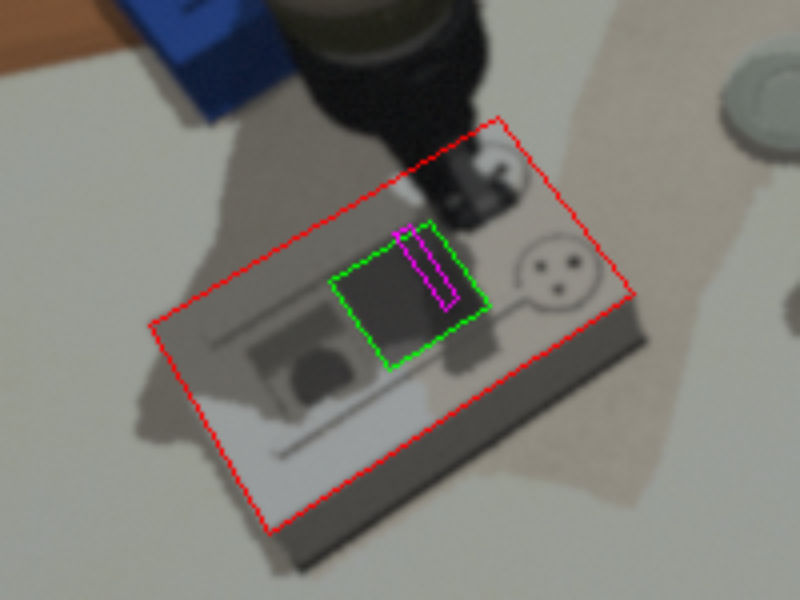

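Emit:
{"method": "arm_command", "body": {
  "motion": [
    {"x": 0, "y": 0, "z": 20, "rx": 0, "ry": 0, "rz": 0, "hand": 1},
    {"x": 0, "y": 0, "z": 32, "rx": 0, "ry": 0, "rz": 0, "hand": 1},
    {"x": 0, "y": 0, "z": 33, "rx": 0, "ry": 0, "rz": 0, "hand": 1},
    {"x": 0, "y": 0, "z": 33, "rx": 0, "ry": 0, "rz": 0, "hand": 1}
  ]
}}

```text
clock: 9.8
tcp_pos: [0.5137, -0.1811, 0.0705]
orientation: [0.0, 0.559, 0.829, 0.0]
wrist_force: [0.6, -0.7, -0.5]
finger_gap: -0.0003
```

Emit:
{"method": "arm_command", "body": {
  "motion": [
    {"x": -7, "y": 0, "z": 0, "rx": 0, "ry": 0, "rz": 0, "hand": 1},
    {"x": -13, "y": 0, "z": 0, "rx": 0, "ry": 0, "rz": 0, "hand": 1},
    {"x": -20, "y": 0, "z": 0, "rx": 0, "ry": 0, "rz": 0, "hand": 1},
    {"x": -27, "y": 0, "z": 0, "rx": 0, "ry": 0, "rz": 0, "hand": 1},
    {"x": -34, "y": 0, "z": 0, "rx": 0, "ry": 0, "rz": 0, "hand": 1},
    {"x": -41, "y": 0, "z": 0, "rx": 0, "ry": 0, "rz": 0, "hand": 1},
    {"x": -48, "y": 0, "z": 0, "rx": 0, "ry": 0, "rz": 0, "hand": 1},
    {"x": -54, "y": 0, "z": 0, "rx": 0, "ry": 0, "rz": 0, "hand": 1},
    {"x": -58, "y": 0, "z": 0, "rx": 0, "ry": 0, "rz": 0, "hand": 1},
    {"x": -59, "y": 0, "z": 0, "rx": 0, "ry": 0, "rz": 0, "hand": 1}
  ]
}}

```text
clock: 11.05
tcp_pos: [0.5356, -0.2357, 0.0702]
orientation: [-0.0, 0.559, 0.829, 0.0]
wrist_force: [-0.4, 1.9, 0.8]
finger_gap: -0.0001
```

Emit:
{"method": "arm_command", "body": {
  "motion": [
    {"x": -1.5, "y": 0, "z": 0, "rx": 0, "ry": 0, "rz": 0, "hand": 1},
    {"x": -3, "y": 0, "z": 0, "rx": 0, "ry": 0, "rz": 0, "hand": 1},
    {"x": -3.5, "y": 0, "z": 0, "rx": 0, "ry": 0, "rz": 0, "hand": 1},
    {"x": -3.5, "y": 0, "z": 0, "rx": 0, "ry": 0, "rz": 0, "hand": 1}
  ]
}}

```text
clock: 11.55
tcp_pos: [0.5369, -0.2387, 0.0703]
orientation: [0.0, 0.559, 0.829, -0.0]
wrist_force: [0.0, 0.8, -0.6]
finger_gap: 0.0001
```

```bash
python3 look.py 9 0
```

```text
11.65 [ 0.53682064 -0.23873768  0.07023813] [-0.60535266  1.18345228 -0.85455021]
unit xy -0.00012403299704656894 -0.0158449915588519
```

View pics/scene9o.png

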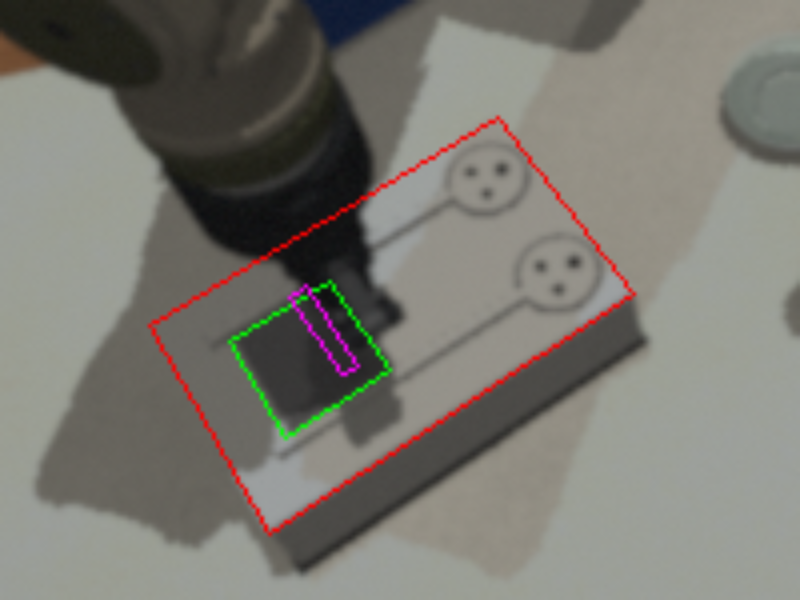

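No stop is felt yet, so I push on in small steps until it shows in the force.

Emit:
{"method": "arm_command", "body": {
  "motion": [
    {"x": -1, "y": 0, "z": 0, "rx": 0, "ry": 0, "rz": 0, "hand": 1},
    {"x": -2, "y": 0, "z": 0, "rx": 0, "ry": 0, "rz": 0, "hand": 1},
    {"x": -2, "y": 0, "z": 0, "rx": 0, "ry": 0, "rz": 0, "hand": 1}
  ]
}}

```text
clock: 12.02
tcp_pos: [0.5377, -0.2408, 0.0703]
orientation: [0.0, 0.559, 0.829, -0.0]
wrist_force: [0.0, 0.9, -0.4]
finger_gap: 0.0002
```

Emit:
{"method": "arm_command", "body": {
  "motion": [
    {"x": -1, "y": 0, "z": 0, "rx": 0, "ry": 0, "rz": 0, "hand": 1},
    {"x": -1.5, "y": 0, "z": 0, "rx": 0, "ry": 0, "rz": 0, "hand": 1},
    {"x": -1.5, "y": 0, "z": 0, "rx": 0, "ry": 0, "rz": 0, "hand": 1}
  ]
}}

```text
clock: 12.4
tcp_pos: [0.538, -0.2418, 0.0703]
orientation: [-0.0, 0.559, 0.829, 0.0]
wrist_force: [0.8, 1.6, 0.7]
finger_gap: -0.0003
```

Emit:
{"method": "arm_command", "body": {
  "motion": [
    {"x": -1, "y": 0, "z": 0, "rx": 0, "ry": 0, "rz": 0, "hand": 1},
    {"x": -1.5, "y": 0, "z": 0, "rx": 0, "ry": 0, "rz": 0, "hand": 1},
    {"x": -1.5, "y": 0, "z": 0, "rx": 0, "ry": 0, "rz": 0, "hand": 1}
  ]
}}

```text
clock: 12.78
tcp_pos: [0.538, -0.2418, 0.0703]
orientation: [-0.001, 0.559, 0.829, 0.001]
wrist_force: [-1.6, 7.3, 3.1]
finger_gap: -0.0001
```

```bash
python3 look.py 10 0
```

```text
12.875 [ 0.53806439 -0.2418059   0.07026359] [-1.41126605  6.92055808  3.78891605]
unit xy -0.00012021950592620266 -0.01915570775127891
```

View pics/scene10o.png

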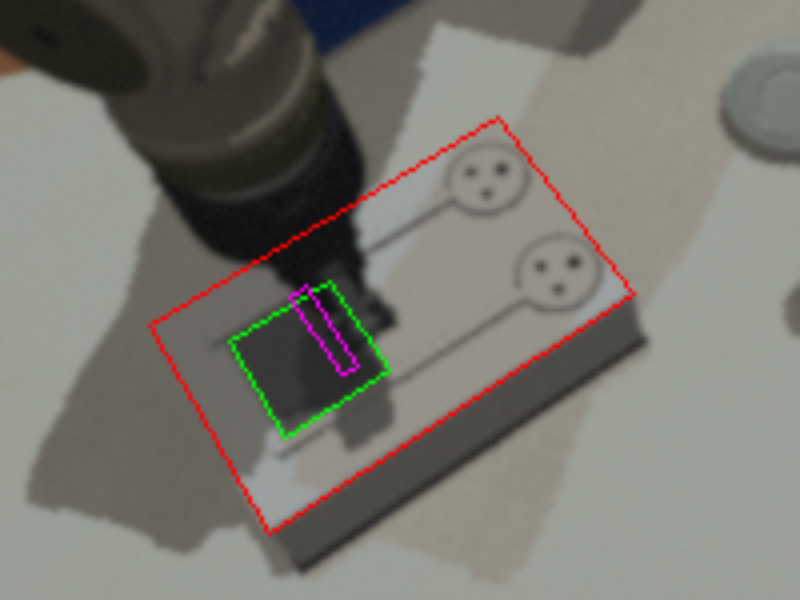

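The closed stop is reached: 7.3 N with no further motion, at the predicted position. Now I back off and lift clear.

Emit:
{"method": "arm_command", "body": {
  "motion": [
    {"x": 4, "y": 0, "z": 0, "rx": 0, "ry": 0, "rz": 0, "hand": 1},
    {"x": 8, "y": 0, "z": 0, "rx": 0, "ry": 0, "rz": 0, "hand": 1},
    {"x": 9, "y": 0, "z": -30, "rx": 0, "ry": 0, "rz": 0, "hand": 1},
    {"x": 9, "y": 0, "z": -80, "rx": 0, "ry": 0, "rz": 0, "hand": 1},
    {"x": -30, "y": 0, "z": -130, "rx": 0, "ry": 0, "rz": 0, "hand": 1},
    {"x": -60, "y": 0, "z": -150, "rx": 0, "ry": 0, "rz": 0, "hand": 1},
    {"x": -60, "y": 0, "z": -150, "rx": 0, "ry": 0, "rz": 0, "hand": 1},
    {"x": -60, "y": 0, "z": -150, "rx": 0, "ry": 0, "rz": 0, "hand": 1}
  ]
}}

```text
clock: 13.88
tcp_pos: [0.5606, -0.2987, 0.2194]
orientation: [-0.001, 0.559, 0.829, -0.0]
wrist_force: [-0.0, -0.1, -0.7]
finger_gap: 0.0002
```

```bash
python3 look.py 11 0
```

```text
13.975 [ 0.56036738 -0.29793561  0.21905658] [ 0.16418726 -0.11066391  0.03032415]
unit xy -0.00046780581785011875 -0.07955312085262621
```

View pics/wrist11o.png

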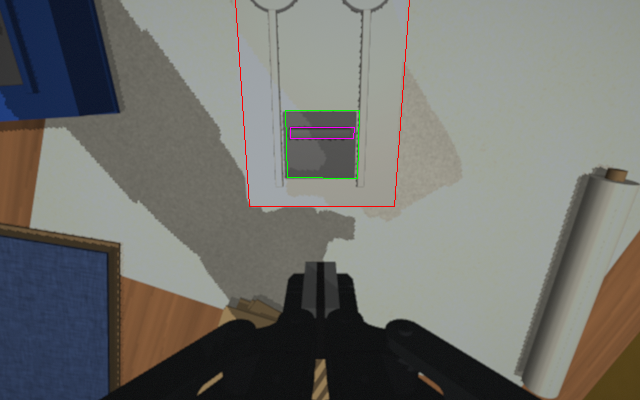

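View pics/scene11o.png

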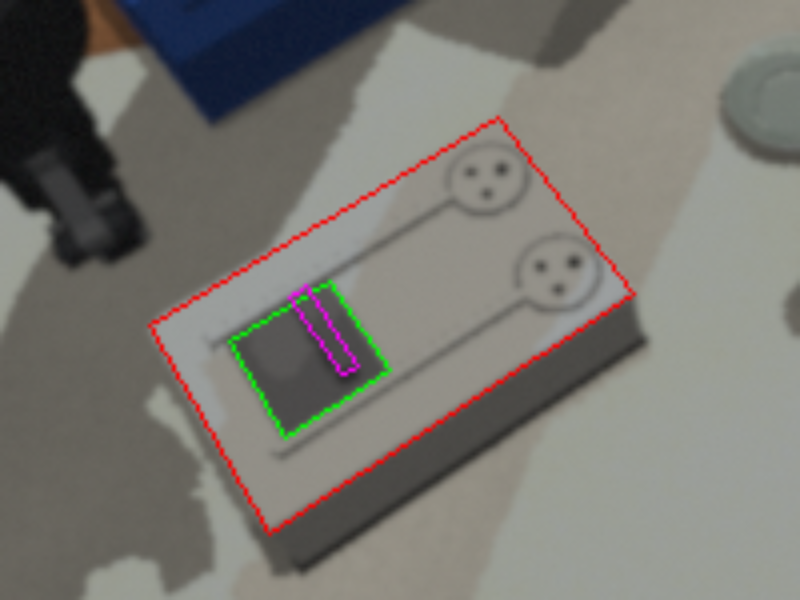

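The shutter fills the closed outline exactly, the unit hasn't moved, and the arm is clear, so I'm handing in.

```bash
python3 -c "
from h import *
print(hand_in())"
```

```text
the job is handed in; nothing more can be done
None
```

I opened the power unit's shutter, pressed and released the reset key, closed the shutter again and handed the job in. The last move ended at 13.9 s; the hand-in reported no verdict.

- **Opening:** The shutter started about 7 mm open. I pushed it by the ridge to its open stop, where the force rose to about 5 N and the picture matched the 56 mm outline.
- **Reset key:** I pressed it until it bottomed, with the tip at z = 34.9 mm and 11.6 N, then lifted straight out. I didn't measure the key coming back up. It is spring-returned, and I saw it in the open well afterwards with nothing touching it.
- **Closing:** I pushed the shutter to its closed stop, at 7.3 N with no further motion. The last pictures show it filling the closed outline.
- **Unit and surroundings:** In the last pictures the power unit is still on its original outline, the arm is about 0.22 m above the table, and the wrist force is near zero. I kept clear of the network unit, dish, jar and weight, but took no final measurement of their positions.

No check failed. My first move command was refused because it left out some keys, so nothing moved until I resent it.

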